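# Centre a spindle in the pointing machine

### The job

The dowel-pointing machine (grey, with a round opening in its top) has to idle before work goes in, so first swing its speed lever until it stands straight up and leave it there. Then draw the spindle with the long barrel-shaped head out of the wooden rack and lower its stem upright into the middle of the round opening, until its foot is about 40 mm below the rim, without ever letting the spindle touch the machine. Finish while still holding it there, motionless and centred, and leave all the other things where they are.

Things in the scene. Friction and masses are not known exactly. Their poses are not given: they have to be found in the camera images.
- bore_mouth (a point): Centre of the round opening, at the level of the machine's flat top. The opening is a plain vertical bore 28 mm in diameter and 60 mm deep with a closed floor. The machine is a grey painted box fixed to the bench, 130 mm (x) by 220 mm (y) by 100 mm high, its top at 100 mm above the bench; this frame has its axes: z up, x from the side facing the robot to the far side, y along its length. The opening lies on the long middle line of the top, 62 mm from the middle towards -y.
- lever_hinge (a point): Hinge centre of the speed lever, on the machine's top, 18 mm above it, on its long middle line and 62 mm from the middle towards +y (124 mm from the opening). Same axes as bore_mouth; the hinge axis is y. The hinge sits in a low fork 46 mm wide that reaches 27 mm above the top.
- lever_knob (a point): Centre of the black ball knob, 28 mm in diameter, at the end of the lever, 65 mm from the hinge; the lever's bar is 10 mm thick.
- lever (a joint): Angle of the speed lever about the machine's y axis, rad: 0 = leaning 0.9 rad from vertical towards the machine's -x side (the robot), 0.9 = straight up (idle), 1.8 = leaning 0.9 rad to the far side. It starts somewhere from 0 to 0.45, turns against light friction (0.1 N m, about 1.5 N at the knob), has no spring or notch, and stays where it is left.
- spindle_head (a point): Centre of the barrel head of the wooden spindle to be handled, the tallest turning in the rack: a plain cylinder 24 mm in diameter and 50 mm tall on top of a round stem 12 mm in diameter and 100 mm long; total length 150 mm, about 30 g. The spindle's z axis runs up along the stem; the head's centre is 125 mm above the foot.
- spindle_foot (a point): Centre of the flat lower end of that spindle's stem.
- rack: Wooden rack block fixed to the bench, 60 mm (x) by 190 mm (y) by 50 mm high; origin at the centre of its underside, z up. Three upright holes in a row along its y axis, 60 mm apart (the middle one at its centre), 13 mm in diameter and 30 mm deep; the three turnings stand in them in any order, their feet 20 mm above the bench.
- disc_peg: Other turning in the rack: 70 mm stem with a flat disc head 36 mm in diameter and 12 mm thick; origin at its foot. Leave alone.
- ball_peg: Other turning in the rack: 65 mm stem with a ball head 30 mm in diameter; origin at its foot. Leave alone.
- figure: Small wooden cube 36 mm with a ball on top, 66 mm high; origin under its centre. Leave alone.
- glue: Pale bottle with an orange cap, 56 mm in diameter, 150 mm tall; origin under its centre. Leave alone.
- jar: Amber jar with steel cap, 60 mm in diameter, 75 mm tall; origin under its centre. Leave alone.
- hammer: Hammer lying on the bench. Leave alone.
- brush: Brush lying on the bench. Leave alone.
- offcut: Wooden offcut 45 x 90 x 20 mm lying flat; origin under its centre. Leave alone.
Things that resemble listed ones, but are neither listed nor needed, are in the scene too. Leave any purple look-alike of the part that bears spindle_head alone.

How it is judged:
By the outcome, as a careful person would: the job done as asked, in the order asked, and still so for the second after the job is handed in, while the arm keeps its last pose, push and grip.
It also fails if it takes over 64 s, if anything falls off the work surface, if the arm or the gripper's body presses on something with over 40 N, if the wrist force passes 120 N, or if a joint passes its speed limit or range.

### The arm

A 7-joint arm with a two-finger parallel gripper is mounted at the origin on the work surface. World frame = base frame: x ahead of the robot, y to its left, z up, the work surface at z = 0. Lengths are in mm, angles in rad, forces in N, time in s.
With the tool pointing down it reaches from about 425 to 925 mm from the base axis. Payload 6.8 kg.
Tool frame: the origin (TCP) lies on the front face of the gripper's body, between the roots of the fingers; the fingertips stand 73 mm ahead of it and the grasp point (between the pads) lies 54 mm ahead of it; z points along the fingers, y is the direction in which the jaws open and shut (so a half turn about z gives the same grasp; the last joint's range is limited). The gripper opens to 85 mm and grips with 20 to 120 N. Pads are 22 mm wide; open, the fingers measure 114 mm over their backs; the gripper's body (76 mm by 85 mm) begins 54 mm behind the grasp point. The pads swing forward as they close: fully open they stand 13 mm farther back than shut.
Start: joints at [-1.267, 0.477, 0.022, 1.555, -0.011, 1.109, -0.083], TCP at [270.174, 618.588, 303.908] pointing down, gripper open.
Joint ranges: [-2.96, 2.96], [-0.34, 2.1], [-1.41, 1.46], [0.24, 2.44], [-1.37, 4.51], [0.17, 1.92], [-2.96, 2.96]. Speed limits (rad/s): [2.39, 2.39, 3.14, 3.14, 3.14, 3.14, 3.14].

### API

Orientations are given as [roll, pitch, yaw] about the fixed x, y, z axes, in that order (R = Rz(yaw) Ry(pitch) Rx(roll)).
In Python, from bench import arm, vision, finish_job, models gives the robot as it stands. The module is installed in compiled form; this text tells all that it offers.
- The arm moves only by the tool move_arm, never from a script. Its argument "moves" is a list of rows, each a list of 3 entries, a list of its own where there are three numbers: the shift along the tool's x, y, z in cm, then the turn about the tool's z in degrees, then the opening in per cent of the stroke, from 0 (shut) to 100 (fully open). In form: [[[dx, dy, dz], twist, fingers], ...]. A call has exactly 10 rows; each row is the pose to reach, as a shift and turn from the pose measured when the call began, along the tool's axes at that moment; what a row does not reach only later rows make up. A row lasts 1/10 s, in which the tool goes at most 50 mm and 8.59 degrees, less where a joint would pass 70% of its speed; a pose out of reach is approached as far as the arm can. A call with a gripper value outside its range is refused whole. The fingers move at their own pace and stop on an object; "squeeze" is the grip in N (left out, the last holds). Time passes only in rows, so rows that repeat a pose let the fingers close, or fill a call up. It gives the time, the measured TCP pose, the force and the opening at its end, in the units of the state.
- arm.get_state(): the state, without advancing time (a new reading comes with each control period).
- vision.grab_frame(name): name is "scene" or "top"; returns the picture (384x512x3 uint8, blue, green, red); there is no depth.
- vision.camera_info(name): a dict with "K" (3x3 intrinsics, pixels), "rvec" (rotation vector, rad) and "tvec" (3), from world to camera coordinates, as OpenCV has them. Camera axes: x right, y down, z forward; pixel columns grow to the right and rows downward; lengths in mm; the calibration is good to about 2 mm. A picture is of the moment at which its call begins. camera_info takes no time and is no camera call.
- finish_job(): hands the job in, once; it reports no verdict.
Trained networks look in the newest picture that a camera, given by its name, has taken for a name from the list of things; names that differ only in an ending like _2 or _b are one class to them, and where a whole thing is asked for, a point or a joint stands for the part that bears it (a point fixed in the world has none). Each returns a list of dicts, best first, with "confidence" (0 to 1); they miss things now and then, are a little off and sometimes report something else, mostly with a low value. They report only what shows in the picture. A call takes as long as a camera call. They do not tell look-alikes from the thing itself.
- models.look_for(query, camera): "location" ([x, y, z] in mm, in world coordinates, good to about 4 mm: the middle of the surface that is visible of it).
- models.trace(query, camera): "region" (384x512 bool, what is visible of it).
The state is a dict: "clock": time; "joint_positions": joint angles; "qd": joint speeds; "joint_efforts": joint torques, N m; "tool_pos": TCP position; "tool_rot": TCP orientation; "wrist_force": force on the tool from outside, world axes, zero at the start; "ft_torque": the same for the moment, N m; "gripper_width": finger opening in mm.
Only numpy, scipy, OpenCV 4.12 (cv2) and the standard library are available. Lean on these libraries where they do the work, as an engineer would, in place of code of your own. Each camera call takes 0.05 s, during which the arm holds its last target.

## Working session

There is one attempt and no reset: what is moved stays moved. The work goes in short steps, Python scripts to look and compute and a tool call to move; the robot and the scene stay as the last step left them, time stands still between calls to the robot, and variables do not carry over. Pictures are saved under pics/ and viewed, and the job is handed in when it is done.

Besides the shell and the picture viewer there is one more tool, called after "Emit:" by a JSON object that holds its "method" and its "body", one argument or row to a line. move_arm: Moves the arm, as the interface text tells. Its arguments: {"type":"object","properties":{"moves":{"type":"array","items":{"type":"array"}},"squeeze":{"type":"number"}},"required":["moves"]}

```bash
mkdir -p pics; cat > h.py <<'E'
import numpy as np, cv2
from bench import arm, vision, finish_job, models
def cam(n):
    i=vision.camera_info(n); return np.array(i["K"],float),np.array(i["rvec"],float).ravel(),np.array(i["tvec"],float).ravel()
def proj(n,P):
    K,r,t=cam(n); return cv2.projectPoints(np.array(P,float).reshape(-1,1,3),r,t,K,None)[0].reshape(-1,2)
def ray(n,uv):
    K,r,t=cam(n); R=cv2.Rodrigues(r)[0]; d=R.T@np.linalg.inv(K)@np.array([uv[0],uv[1],1.]); return -R.T@t,d
def atz(n,uv,z):
    c,d=ray(n,uv); return c+d*(z-c[2])/d[2]
def both(u1,u2,n1="scene",n2="top"):
    c1,d1=ray(n1,u1);c2,d2=ray(n2,u2)
    d1/=np.linalg.norm(d1);d2/=np.linalg.norm(d2)
    s=np.linalg.lstsq(np.array([d1,-d2]).T,c2-c1,rcond=None)[0]
    a=c1+s[0]*d1;b=c2+s[1]*d2
    return (a+b)/2,np.linalg.norm(a-b)
E
python3 - <<'E'
from h import *
np.set_printoptions(precision=2,suppress=True)
for n in("scene","top"):
    f=vision.grab_frame(n); cv2.imwrite(f"pics/{n}0.png",f)
    print(n,[x for x in cam(n)], ray(n,(256,192)))
    for q in("bore_mouth","lever_hinge","lever_knob","spindle_head","spindle_foot","rack","lever"):
        try: print(q,[(np.round(d["location"]),round(d["confidence"],2)) for d in models.look_for(q,n)][:3])
        except Exception as e: print(q,e)
print(arm.get_state())
E
```

```text
scene [array([[364.89,   0.  , 253.92],
       [  0.  , 364.89, 193.47],
       [  0.  ,   0.  ,   1.  ]]), array([ 1.98,  1.63, -0.58]), array([ -85.04, -336.01, 1427.5 ])] (array([1153.84, -123.27,  900.74]), array([-0.62,  0.12, -0.78]))
bore_mouth [(array([602., 188.,  97.]), 0.76), (array([309., 395.,  17.]), 0.48)]
lever_hinge [(array([598., 185., 100.]), 0.56)]
lever_knob [(array([556., 254., 154.]), 0.7)]
spindle_head [(array([ 558., -234.,  144.]), 0.75), (array([ 475., -233.,  125.]), 0.7)]
spindle_foot [(array([ 557., -232.,  144.]), 0.66), (array([ 473., -232.,  119.]), 0.61)]
rack [(array([ 567., -231.,   54.]), 0.97)]
lever [(array([560., 258., 153.]), 0.51)]
top [array([[415.96,   0.  , 261.02],
       [  0.  , 415.96, 193.54],
       [  0.  ,   0.  ,   1.  ]]), array([ 2.02, -2.19,  0.26]), array([  16.16,  557.01, 1219.57])] (array([ 265.04,    5.37, 1314.38]), array([ 0.23, -0.01, -0.97]))
bore_mouth [(array([552., 185., 104.]), 0.67)]
lever_hinge [(array([551., 186., 100.]), 0.76)]
lever_knob [(array([547., 254., 178.]), 0.45)]
spindle_head [(array([ 552., -228.,  168.]), 0.69)]
spindle_foot [(array([ 552., -228.,  163.]), 0.68), (array([ 466., -228.,  150.]), 0.43), (array([511.,  -3.,  38.]), 0.18)]
rack [(array([ 542., -226.,   48.]), 0.6)]
lever []
{'clock': 0.8, 'joint_positions': array([-1.27,  0.48,  0.02,  1.56, -0.01,  1.11, -0.08]), 'qd': array([ 0.,  0., -0.,  0.,  0., -0., -0.]), 'joint_efforts': array([  0.  , -59.63,   1.61, -28.15,   0.01,   0.  ,  -0.  ]), 'tool_pos': array([270.16, 618.57, 303.93]), 'tool_rot': array([ 3.14, -0.  ,  2.73]), 'wrist_force': array([0.46, 0.62, 0.32]), 'ft_torque': array([ 0.05, -0.06, -0.04]), 'gripper_width': 85.38845484561504}
```

```bash
python3 - <<'E'
import cv2
for n in("scene","top"):
    f=cv2.imread(f"pics/{n}0.png"); cv2.imwrite(f"pics/{n}0b.png",cv2.resize(f,(800,600),interpolation=cv2.INTER_CUBIC))
E
```

```text
(no output)
```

View pics/scene0b.png

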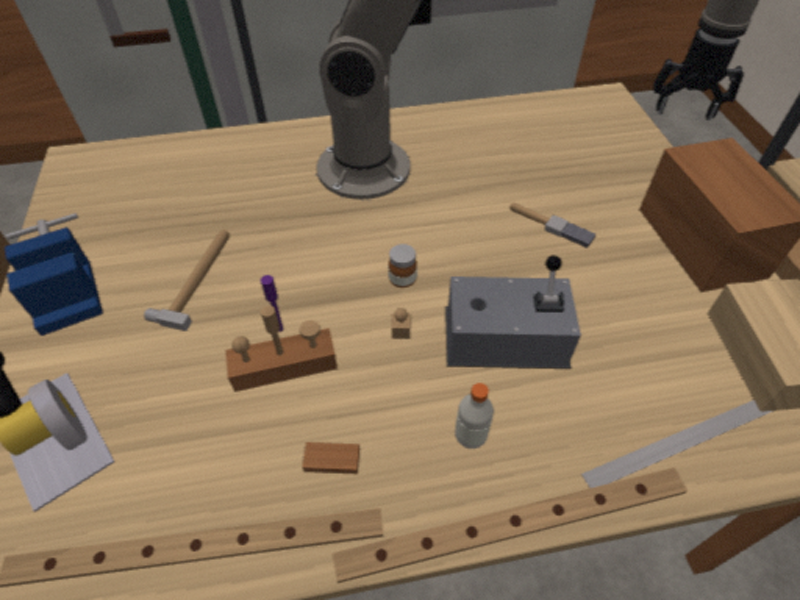

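View pics/top0b.png

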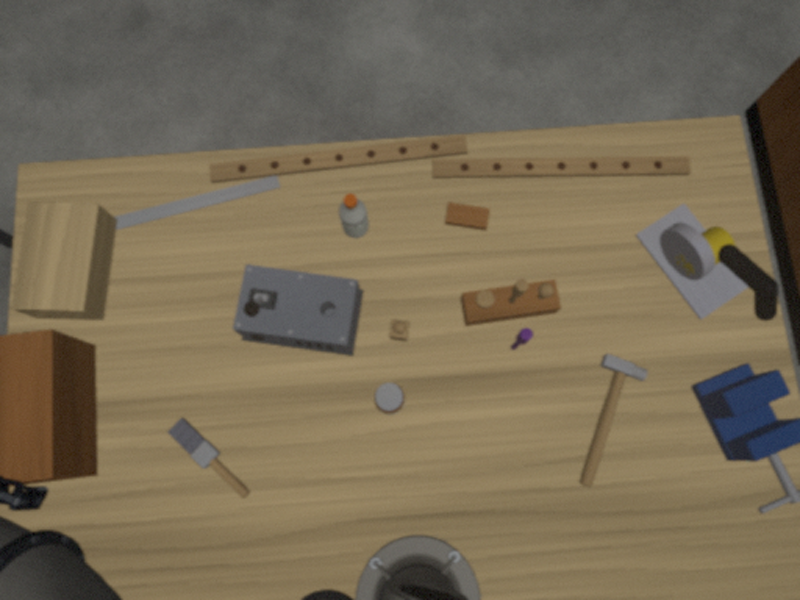

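The scene view shows the machine at about (510,320) in the 800x600 picture, with the bore at (478,304) and the knob at (554,263). The rack is at (280,355) with the wooden tall spindle at (270,320). The purple look-alike, head at (268,285), stands free on the robot's side of the rack. I'll zoom in for accurate points.

```bash
python3 - <<'E'
from h import *
s=cv2.imread("pics/scene0.png");t=cv2.imread("pics/top0.png")
def z(im,x0,y0,w,h,k,name):
    c=cv2.resize(im[y0:y0+h,x0:x0+w],None,fx=k,fy=k,interpolation=cv2.INTER_CUBIC)
    for i in range(0,w,10): cv2.putText(c,str(x0+i),(i*k,8),0,.3,(0,255,255),1); cv2.line(c,(i*k,10),(i*k,14),(0,255,255),1)
    for i in range(0,h,10): cv2.putText(c,str(y0+i),(0,i*k+4),0,.3,(0,255,0),1)
    cv2.imwrite(name,c)
z(s,280,155,98,85,7,"pics/z1.png"); z(t,145,160,98,75,7,"pics/z2.png")
z(s,135,165,85,85,7,"pics/z3.png"); z(t,290,170,75,60,8,"pics/z4.png")
E
```

```text
(no output)
```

View pics/z1.png

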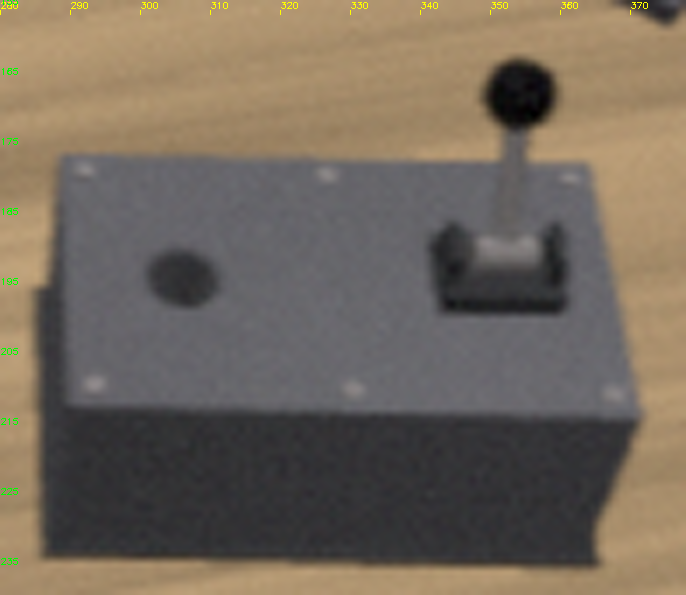

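View pics/z2.png

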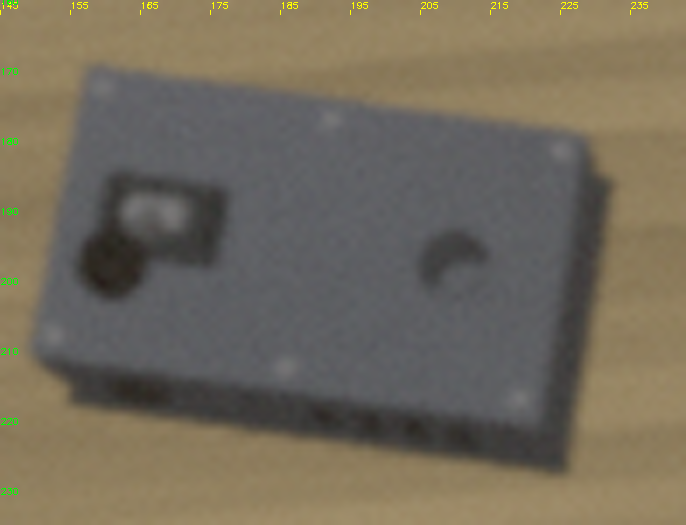

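View pics/z3.png

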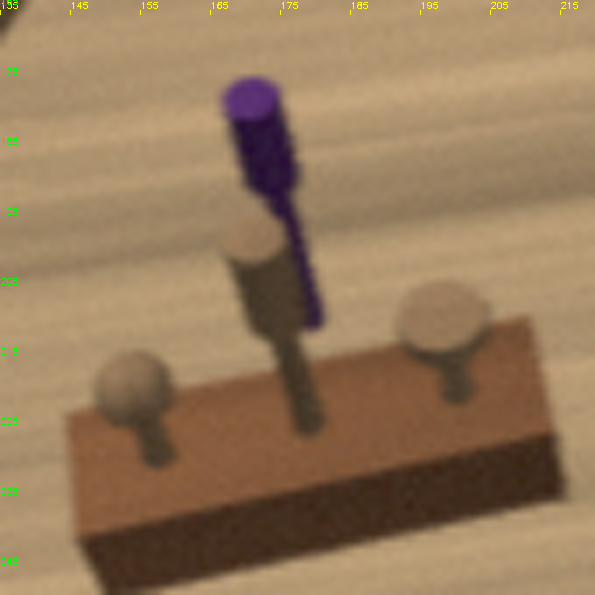

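View pics/z4.png

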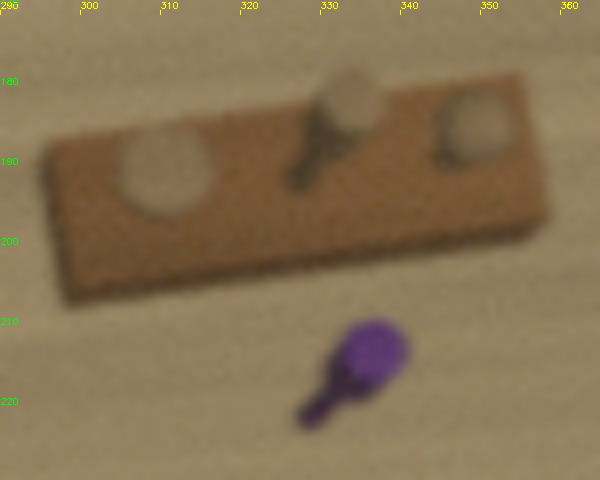

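```bash
cat > fit.py <<'E'
from h import *
from scipy.optimize import least_squares
np.set_printoptions(precision=2,suppress=True)
def g(p,o,k): return (np.array(p,float)+.5)/k-.5+np.array(o)
def W(p,L):
    c,s=np.cos(p[2]),np.sin(p[2]); L=np.array(L,float)
    return np.c_[p[0]+c*L[:,0]-s*L[:,1],p[1]+s*L[:,0]+c*L[:,1],L[:,2]]
def fit(L,so,to,p0):
    f=lambda p:np.r_[(proj("scene",W(p,L))-so).ravel(),(proj("top",W(p,L))-to).ravel()]
    for name,ff in(("both",f),("scene",lambda p:(proj("scene",W(p,L))-so).ravel()),("top",lambda p:(proj("top",W(p,L))-to).ravel())):
        r=least_squares(ff,p0); print(name,r.x.round(3),"rms px",np.sqrt(np.mean(r.fun**2)).round(2))
        if name=="both": out=r
    print(out.fun.reshape(-1,2)); return out.x
E
python3 - <<'E'
from fit import *
L=[(-65,-110,100),(-65,110,100),(65,110,100),(65,-110,100)]
so=g([(62,155),(588,163),(640,415),(67,405)],(280,155),7)
to=g([(543,425),(35,355),(88,65),(590,140)],(145,160),7)
p=fit(L,so,to,[570,180,0])
print("bore",W(p,[(0,-62,100)]),"hinge",W(p,[(0,62,118)]))
print("bore meas scene",atz("scene",g((183,278),(280,155),7),100),"top",atz("top",g((454,265),(145,160),7),100))
k,e=both(g((519,94),(280,155),7),g((112,264),(145,160),7)); print("knob",k,e)
h=W(p,[(0,62,118)])[0]; d=k-h; print("knob rel",d,np.linalg.norm(d)); 
c,s=np.cos(p[2]),np.sin(p[2]); dx=c*d[0]+s*d[1]; dy=-s*d[0]+c*d[1]; print(dx,dy,"angle",0.9+np.arctan2(dx,d[2]))
# rack
L=[(-30,-95,50),(-30,95,50),(30,95,50),(30,-95,50)]
so=g([(68,412),(530,316),(553,433),(80,540)],(135,165),7)
to=g([(548,222),(67,302),(45,142),(522,72)],(290,170),8)
q=fit(L,so,to,[550,-230,0]); 
sp=both(g((254,236),(135,165),7),g((352,102),(290,170),8)); print("spindle top",sp)
print(atz("scene",g((254,236),(135,165),7),170),atz("top",g((352,102),(290,170),8),170))
pu=both(g((251,99),(135,165),7),g((376,350),(290,170),8)); print("purple top",pu)
E
```

```text
both [562.33 190.52  -0.22] rms px 0.6
scene [562.65 192.26  -0.22] rms px 0.27
top [561.6  188.55  -0.22] rms px 0.46
[[-1.13 -0.33]
 [-0.49 -0.12]
 [-0.36  0.28]
 [-0.59  0.04]
 [-0.62  0.38]
 [-1.35  0.02]
 [-0.29 -0.21]
 [-0.39 -0.99]]
bore [[548.94 129.98 100.  ]] hinge [[575.71 251.05 118.  ]]
bore meas scene [550.18 131.65 100.  ] top [548.03 129.26 100.  ]
knob [542.09 259.4  172.97] 1.9227076054705494
knob rel [-33.62   8.35  54.97] 64.97210688578305
-34.630590157737295 0.8921244528713368 angle 0.33779005130560125
both [ 549.2  -231.11    0.07] rms px 0.58
scene [ 551.06 -230.71    0.07] rms px 0.39
top [ 547.63 -231.43    0.08] rms px 0.46
[[-0.56 -0.08]
 [-0.12 -0.7 ]
 [ 0.56 -0.74]
 [-0.63 -0.67]
 [ 0.03 -0.39]
 [ 0.22 -1.48]
 [-0.3  -0.03]
 [-0.58  0.01]]
spindle top (array([ 549.26, -231.74,  169.63]), np.float64(1.0454821948205626))
[ 549.67 -231.16  170.  ] [ 549.16 -232.2   170.  ]
purple top (array([ 462.99, -233.39,  148.95]), np.float64(2.042742205550531))
```

```bash
cat > go.py <<'E'
import sys; from h import *
from scipy.spatial.transform import Rotation as Ro
np.set_printoptions(precision=3,suppress=True)
def go(target,jaw=None):
    st=arm.get_state(); R=Ro.from_euler("xyz",st["tool_rot"]).as_matrix(); d=np.array(target)-st["tool_pos"]
    print("t",st["clock"],"pos",st["tool_pos"],"F",st["wrist_force"],"w",st["gripper_width"])
    print("shift cm",R.T@d/10,"tz",R[:,2])
    if jaw is not None:
        a=np.degrees(np.arctan2(R[1,1],R[0,1])); print("jaw",a,"twist",-((jaw-a+90)%180-90))
if __name__=="__main__":
    v=[float(a) for a in sys.argv[1:]]; go(v[:3],v[3] if len(v)>3 else None)
E
python3 go.py 542 259.4 300 77.4
```

```text
t 0.8 pos [270.162 618.569 303.932] F [0.465 0.62  0.316] w 85.38845484561504
shift cm [-39.288 -22.032   0.391] tz [-0.  0. -1.]
jaw 66.40288355551695 twist -10.997116444483055
```

Emit:
{"method": "move_arm", "body": {
  "moves": [
    [[-3.9, -2.2, 0], -2, 100],
    [[-7.9, -4.4, 0], -4, 100],
    [[-11.8, -6.6, 0.1], -6, 100],
    [[-15.7, -8.8, 0.1], -8, 100],
    [[-19.6, -11, 0.2], -10, 100],
    [[-23.6, -13.2, 0.2], -11, 100],
    [[-27.5, -15.4, 0.3], -11, 100],
    [[-31.4, -17.6, 0.3], -11, 100],
    [[-35.4, -19.8, 0.4], -11, 100],
    [[-39.3, -22, 0.4], -11, 100]
  ],
  "squeeze": 25
}}

```text
clock: 1.8
tool_pos: [543.2, 258.0, 300.1]
tool_rot: [3.141, 0.0, 2.922]
wrist_force: [1.1, 0.2, 0.4]
gripper_width: 85.3
```

```bash
python3 go.py 542 259.4 226 77.4
```

```text
t 1.8 pos [543.222 258.012 300.112] F [1.072 0.216 0.381] w 85.29802304393671
shift cm [0.152 0.106 7.411] tz [ 0.  0. -1.]
jaw 77.40212088924342 twist 0.002120889243414581
```

Emit:
{"method": "move_arm", "body": {
  "moves": [
    [[0.1, 0.1, 2], 0, 100],
    [[0.1, 0.1, 4], 0, 100],
    [[0.1, 0.1, 6], 0, 100],
    [[0.1, 0.1, 7.4], 0, 100],
    [[0.1, 0.1, 7.4], 0, 100],
    [[0.1, 0.1, 7.4], 0, 100],
    [[0.1, 0.1, 7.4], 0, 100],
    [[0.1, 0.1, 7.4], 0, 100],
    [[0.1, 0.1, 7.4], 0, 100],
    [[0.1, 0.1, 7.4], 0, 100]
  ]
}}

```text
clock: 2.8
tool_pos: [542.6, 259.3, 226.6]
tool_rot: [3.141, 0.001, 2.922]
wrist_force: [-0.5, -0.4, 0.2]
gripper_width: 85.3
```

```bash
python3 - <<'E'
from h import *
s=vision.grab_frame("scene");t=vision.grab_frame("top")
cv2.imwrite("pics/s1.png",s);cv2.imwrite("pics/t1.png",t)
a=cv2.resize(s[120:230,280:390],None,fx=5,fy=5,interpolation=2);b=cv2.resize(t[140:240,130:230],None,fx=5,fy=5,interpolation=2)
b=cv2.copyMakeBorder(b,0,50,0,0,0)
cv2.imwrite("pics/j1.png",cv2.resize(np.hstack([a,b]),(800,424)))
E
python3 go.py 542 259.4 227 77.4
```

```text
t 2.9 pos [542.521 259.281 226.307] F [-0.262 -1.158  0.348] w 85.3398887307933
shift cm [ 0.053  0.    -0.069] tz [ 0.001  0.    -1.   ]
jaw 77.40744796861468 twist 0.007447968614670231
```

View pics/j1.png

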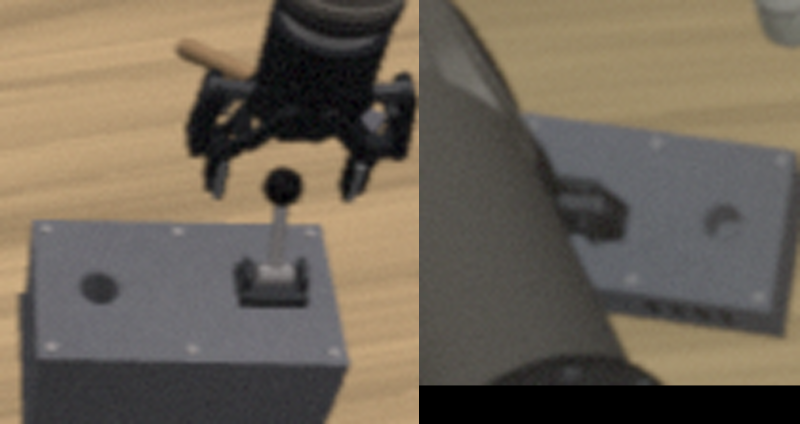

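The scene picture shows the knob at (283,187) standing midway between the two fingers at (215,180) and (352,180). Next I close the fingers.

Emit:
{"method": "move_arm", "body": {
  "moves": [
    [[0, 0, 0], 0, 0],
    [[0, 0, 0], 0, 0],
    [[0, 0, 0], 0, 0],
    [[0, 0, 0], 0, 0],
    [[0, 0, 0], 0, 0],
    [[0, 0, 0], 0, 0],
    [[0, 0, 0], 0, 0],
    [[0, 0, 0], 0, 0],
    [[0, 0, 0], 0, 0],
    [[0, 0, 0], 0, 0]
  ],
  "squeeze": 25
}}

```text
clock: 3.9
tool_pos: [542.7, 260.0, 226.6]
tool_rot: [3.14, 0.001, 2.922]
wrist_force: [1.5, 5.5, 0.0]
gripper_width: 26.6
```

```bash
python3 - <<'E'
from go import *
go((575.7,251,237),77.4)
# arc in tool frame (tool x ~ -machine x): rel shifts for knob from angle a0
for a0 in (.338,):
  for a in np.linspace(a0,.9,11): print(round(a,3),"fwd",round(6.5*(np.sin(a-.9)-np.sin(a0-.9)),2),"up",round(6.5*(np.cos(a-.9)-np.cos(a0-.9)),2))
E
```

```text
t 3.9 pos [542.667 260.035 226.598] F [1.469 5.49  0.022] w 26.56914581330596
shift cm [-3.422 -0.161 -1.037] tz [ 0.001  0.002 -1.   ]
jaw 77.43422665265722 twist 0.034226652657210366
0.338 fwd 0.0 up 0.0
0.394 fwd 0.31 up 0.19
0.45 fwd 0.64 up 0.35
0.507 fwd 0.97 up 0.5
0.563 fwd 1.31 up 0.63
0.619 fwd 1.66 up 0.74
0.675 fwd 2.01 up 0.84
0.731 fwd 2.37 up 0.91
0.788 fwd 2.73 up 0.96
0.844 fwd 3.1 up 0.99
0.9 fwd 3.46 up 1.0
```

Emit:
{"method": "move_arm", "body": {
  "moves": [
    [[-0.3, 0, -0.2], 0, 0],
    [[-0.65, 0, -0.35], 0, 0],
    [[-1.0, 0, -0.5], 0, 0],
    [[-1.3, 0, -0.63], 0, 0],
    [[-1.65, 0, -0.74], 0, 0],
    [[-2.0, 0, -0.84], 0, 0],
    [[-2.4, 0, -0.91], 0, 0],
    [[-2.75, 0, -0.96], 0, 0],
    [[-3.1, 0, -0.99], 0, 0],
    [[-3.45, 0, -1.0], 0, 0]
  ]
}}

```text
clock: 4.9
tool_pos: [575.8, 252.8, 236.6]
tool_rot: [3.14, -0.001, 2.923]
wrist_force: [-2.6, 5.0, 0.6]
gripper_width: 26.2
```

Emit:
{"method": "move_arm", "body": {
  "moves": [
    [[0, 0, 0], 0, 0],
    [[0, 0, 0], 0, 0],
    [[0, 0, 0], 0, 0],
    [[0, 0, 0], 0, 0],
    [[0, 0, 0], 0, 0],
    [[0, 0, 0], 0, 0],
    [[0, 0, 0], 0, 0],
    [[0, 0, 0], 0, 0],
    [[0, 0, 0], 0, 0],
    [[0, 0, 0], 0, 0]
  ]
}}

```text
clock: 5.9
tool_pos: [575.8, 252.8, 236.6]
tool_rot: [3.14, -0.001, 2.923]
wrist_force: [0.9, 4.0, -1.4]
gripper_width: 26.2
```

```bash
cat > look.py <<'E'
from h import *
import sys
i=sys.argv[1]
s=vision.grab_frame("scene");t=vision.grab_frame("top")
cv2.imwrite(f"pics/s{i}.png",s);cv2.imwrite(f"pics/t{i}.png",t)
x,y,u,v=[int(a) for a in sys.argv[2:6]]
n=int(sys.argv[6]) if len(sys.argv)>6 else 100
k=400//n
c=[cv2.resize(im[b:b+n,a:a+n],None,fx=k,fy=k,interpolation=2) for im,a,b in((s,x,y),(t,u,v))]
cv2.imwrite(f"pics/j{i}.png",np.hstack(c))
E
python3 look.py 2 280 130 140 140; python3 go.py 575.7 251 237 77.4
```

```text
t 6.0 pos [575.763 252.855 236.634] F [ 0.448  4.088 -0.145] w 26.354643034109316
shift cm [-0.034 -0.182 -0.037] tz [-0.     0.002 -1.   ]
jaw 77.4602126414442 twist 0.06021264144419547
```

View pics/j2.png

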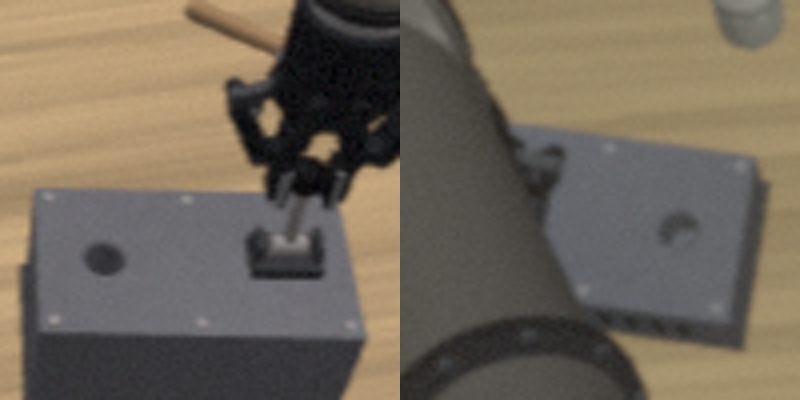

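The lever now looks upright. I'll release it, rise and back away to check.

Emit:
{"method": "move_arm", "body": {
  "moves": [
    [[0, 0, 0], 0, 40],
    [[0, 0, 0], 0, 70],
    [[0, 0, 0], 0, 100],
    [[0, 0, 0], 0, 100],
    [[0, 0, 0], 0, 100],
    [[0, 0, -1.5], 0, 100],
    [[0, 0, -4], 0, 100],
    [[0, 0, -7], 0, 100],
    [[0, 0, -10], 0, 100],
    [[0, 0, -13], 0, 100]
  ]
}}

```text
clock: 7.0
tool_pos: [575.8, 252.4, 369.2]
tool_rot: [3.139, -0.0, 2.923]
wrist_force: [1.3, 0.3, 0.2]
gripper_width: 85.5
```

```bash
python3 go.py 548.5 -50 366 94.1
```

```text
t 7.0 pos [575.782 252.421 369.173] F [1.274 0.251 0.181] w 85.4555937132427
shift cm [ -3.908 -30.113   0.251] tz [ 0.     0.002 -1.   ]
jaw 77.44993905519803 twist -16.650060944801965
```

Emit:
{"method": "move_arm", "body": {
  "moves": [
    [[-0.4, -3, 0], -1.7, 100],
    [[-0.8, -6, 0], -3.4, 100],
    [[-1.2, -9, 0], -5, 100],
    [[-1.6, -12, 0], -6.7, 100],
    [[-2, -15, 0], -8.4, 100],
    [[-2.4, -18, 0], -10, 100],
    [[-2.8, -21, 0], -11.7, 100],
    [[-3.2, -24, 0], -13.3, 100],
    [[-3.6, -27, 0], -15, 100],
    [[-3.9, -30.1, 0], -16.7, 100]
  ]
}}

```text
clock: 8.0
tool_pos: [548.3, -51.1, 369.9]
tool_rot: [3.139, 0.002, -3.068]
wrist_force: [-0.0, 0.4, -0.5]
gripper_width: 85.5
```

```bash
python3 look.py 3 280 140 140 140; python3 go.py 548.5 -50 366 94.1
```

```text
t 8.1 pos [547.665 -55.38  370.013] F [ 0.061 -1.528  0.998] w 85.2152391787952
shift cm [-0.118  0.531  0.402] tz [ 0.002  0.    -1.   ]
jaw 93.7458505894001 twist -0.3541494105998879
```

View pics/j3.png

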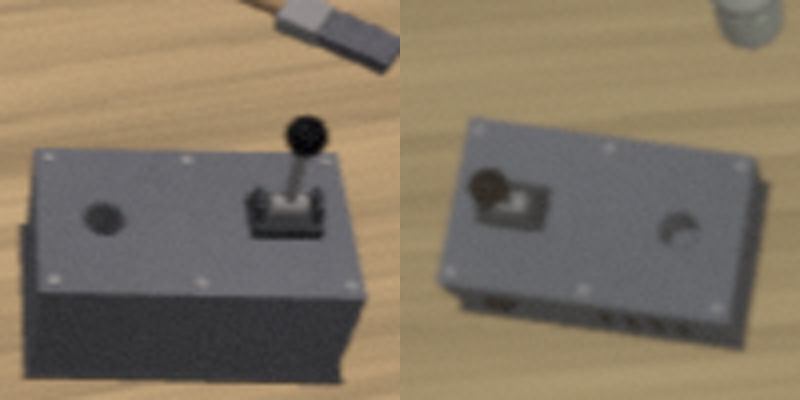

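```bash
python3 - <<'E'
from fit import *
obs={}
for n,f,(x,y,w,h) in(("scene","pics/s3.png",(348,164,18,18)),("top","pics/t3.png",(154,178,16,17))):
    im=cv2.imread(f).max(2)[y:y+h,x:x+w]; m=im<(48 if n=="scene" else 60)
    nl,lab,stt,cen=cv2.connectedComponentsWithStats(m.astype(np.uint8))
    print(n,stt,cen); i=1+np.argmax(stt[1:,4]); obs[n]=stt[i][:2]+(stt[i][2:4]-1)/2+(x,y); print(obs[n], cen[i]+(x,y))
L=[(-65,-110,100),(-65,110,100),(65,110,100),(65,-110,100)]
so=g([(62,155),(588,163),(640,415),(67,405)],(280,155),7)
to=g([(543,425),(35,355),(88,65),(590,140)],(145,160),7)
for n,o in(("scene",so),("top",to)):
    p=least_squares(lambda p:(proj(n,W(p,L))-o).ravel(),[562,190,-.22]).x
    for a in np.arange(.8,1.01,.05): print(n,a.round(2),proj(n,W(p,[(65*np.sin(a-.9),62,118+65*np.cos(a-.9))]))[0])
print(both(obs["scene"],obs["top"]))
E
```

```text
scene [[  0   0  18  18 256]
 [  4   6   9   9  68]] [[8.59 8.13]
 [8.16 9.9 ]]
[356. 174.] [356.16 173.9 ]
top [[  0   0  16  17 213]
 [  4   5   9   9  59]] [[7.43 7.79]
 [7.76 8.76]]
[162. 187.] [161.76 186.76]
scene 0.8 [355.92 173.38]
scene 0.85 [356.12 174.24]
scene 0.9 [356.3  175.14]
scene 0.95 [356.48 176.09]
scene 1.0 [356.64 177.08]
top 0.8 [162.42 186.99]
top 0.85 [162.62 185.86]
top 0.9 [162.84 184.74]
top 0.95 [163.07 183.64]
top 1.0 [163.31 182.55]
(array([569.78, 253.5 , 180.21]), np.float64(2.6367077099653207))
```

```bash
python3 - <<'E'
import cv2,numpy as np
o=[]
for f,(x,y) in(("pics/scene0.png",(342,156)),("pics/s3.png",(345,162)),("pics/top0.png",(150,184)),("pics/t3.png",(150,176))):
    c=cv2.resize(cv2.imread(f)[y:y+25,x:x+25],None,fx=12,fy=12,interpolation=cv2.INTER_CUBIC)
    c=cv2.convertScaleAbs(c,alpha=1.7)
    for i in range(0,25,5):
        cv2.line(c,(i*12+6,0),(i*12+6,6),(0,255,255)); cv2.line(c,(0,i*12+6),(6,i*12+6),(0,255,255))
    o.append(c)
cv2.imwrite("pics/k.png",np.vstack([np.hstack(o[:2]),np.hstack(o[2:])]))
E
```

```text
(no output)
```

View pics/k.png

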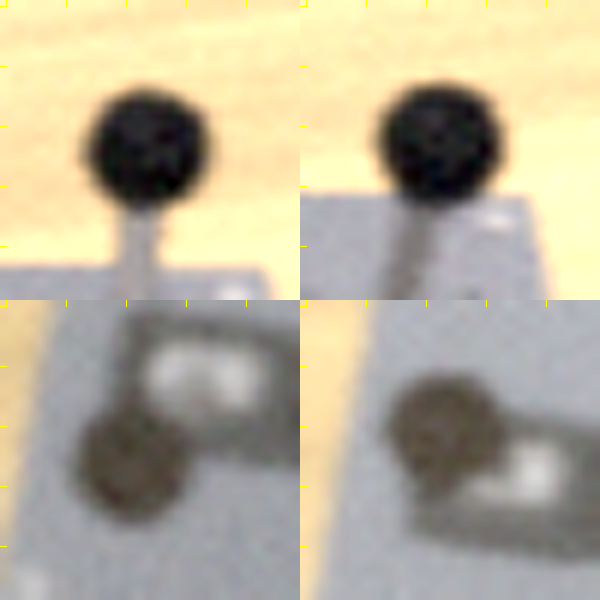

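```bash
cat > edge.py <<'E'
from fit import *
from scipy.ndimage import map_coordinates, gaussian_filter
def edgefit(n,files,C,p0,skip=()):
    im=np.mean([cv2.imread(f).astype(float) for f in files],0); im=np.stack([gaussian_filter(im[...,i],.7) for i in range(3)],-1)
    p=np.array(p0,float)
    for it in range(6):
        uv=proj(n,W(p,C)); obs=[];par=[]
        for e in range(4):
            if e in skip: continue
            a,b=uv[e],uv[(e+1)%4]; t=(b-a)/np.linalg.norm(b-a); nn=np.array([-t[1],t[0]])
            s=np.arange(-4,4.01,.2)
            for f in np.linspace(.1,.9,33):
                c=a+f*(b-a); P=c+s[:,None]*nn
                v=np.stack([map_coordinates(im[...,i],[P[:,1],P[:,0]],order=1) for i in range(3)],-1)
                gr=np.abs(np.gradient(v,axis=0)).sum(1); j=gr.argmax()
                if 1<j<len(s)-2 and gr[j]>2: obs.append(c+s[j]*nn); par.append((e,f))
        obs=np.array(obs)
        def res(p):
            uv=proj(n,W(p,C)); r=[]
            for o,(e,f) in zip(obs,par):
                a,b=uv[e],uv[(e+1)%4]; t=(b-a)/np.linalg.norm(b-a); r.append((o-a)@np.array([-t[1],t[0]]))
            return np.array(r)
        R=least_squares(res,p,loss="soft_l1",f_scale=.3); p=R.x
    r=res(p); print(n,p.round(3),"n",len(r),"med|r|",np.median(abs(r)).round(2),[round(np.median([x for x,(e,f) in zip(r,par) if e==k]),2) for k in range(4) if k not in skip])
    return p
E
python3 - <<'E'
from edge import *
C=[(-65,-110,100),(-65,110,100),(65,110,100),(65,-110,100)]
kn={"scene":[(353.83,167.9),(356.1,173.6)],"top":[(160.5,197.1),(161.5,186.3)]}
for n,fs in(("scene",["pics/scene0.png","pics/s3.png"]),("top",["pics/top0.png","pics/t3.png"])):
    p=edgefit(n,fs,C,[562,190.5,-.22])
    for k in kn[n]:
        r=least_squares(lambda q:proj(n,W(p,[(65*np.sin(q[0]-.9),62,118+65*np.cos(q[0]-.9))]))[0]-k,[.6]); print(" knob angle",r.x,r.fun)
    print(" bore",W(p,[(0,-62,100)]))
E
```

```text
scene [563.06 191.    -0.22] n 116 med|r| 0.21 [np.float64(-0.0), np.float64(-0.22), np.float64(-0.01), np.float64(-1.6)]
 knob angle [0.36] [-0.47  0.39]
 knob angle [0.81] [-0.54  0.13]
 bore [[549.77 130.44 100.  ]]
top [562.18 189.66  -0.22] n 99 med|r| 0.19 [np.float64(-0.01), np.float64(0.02), np.float64(-0.0), np.float64(-1.33)]
 knob angle [0.34] [0.34 0.02]
 knob angle [0.82] [0.59 0.11]
 bore [[548.74 129.14 100.  ]]
```

Edge fits in both cameras put the released lever at about 0.815 rad, roughly 5.5 mm short at the knob. I'll correct it by pushing from the robot side with shut fingers, so there is no release to disturb it.

```bash
python3 go.py 535 260.5 370 77.4
```

```text
t 8.1 pos [547.665 -55.38  370.013] F [ 0.061 -1.528  0.998] w 85.2152391787952
shift cm [-0.8   31.603  0.005] tz [ 0.002  0.    -1.   ]
jaw 93.7458505894001 twist 16.3458505894001
```

Emit:
{"method": "move_arm", "body": {
  "moves": [
    [[-0.1, 3.2, 0], 2, 60],
    [[-0.2, 6.4, 0], 4, 20],
    [[-0.2, 9.6, 0], 6, 0],
    [[-0.3, 12.8, 0], 8, 0],
    [[-0.4, 16, 0], 10, 0],
    [[-0.5, 19.2, 0], 12, 0],
    [[-0.6, 22.4, 0], 14, 0],
    [[-0.6, 25.6, 0], 16, 0],
    [[-0.7, 28.8, 0], 16.3, 0],
    [[-0.8, 31.6, 0], 16.3, 0]
  ]
}}

```text
clock: 9.1
tool_pos: [534.3, 263.1, 371.1]
tool_rot: [3.14, 0.002, 2.924]
wrist_force: [0.2, -0.0, 0.5]
gripper_width: -0.1
```

```bash
python3 go.py 535 260.5 245 77.4
```

```text
t 9.1 pos [534.311 263.074 371.134] F [ 0.242 -0.048  0.47 ] w -0.07461371005766772
shift cm [-0.098 -0.259 12.613] tz [ 0.002  0.001 -1.   ]
jaw 77.51966103757682 twist 0.11966103757681879
```

Emit:
{"method": "move_arm", "body": {
  "moves": [
    [[0, -0.3, 2], 0, 0],
    [[0, -0.3, 4], 0, 0],
    [[0, -0.3, 6], 0, 0],
    [[0, -0.3, 8], 0, 0],
    [[0, -0.3, 10], 0, 0],
    [[0, -0.3, 11.5], 0, 0],
    [[0, -0.3, 12.5], 0, 0],
    [[0, -0.3, 12.6], 0, 0],
    [[0, -0.3, 12.6], 0, 0],
    [[0, -0.3, 12.6], 0, 0]
  ]
}}

```text
clock: 10.1
tool_pos: [534.4, 260.6, 246.2]
tool_rot: [3.139, 0.003, 2.924]
wrist_force: [0.2, 0.3, -0.9]
gripper_width: 0.1
```

```bash
python3 look.py 4 290 120 140 140; python3 go.py 550.5 257 245 77.4
```

```text
t 10.2 pos [534.364 260.504 246.094] F [-0.014  0.241 -0.47 ] w 0.046851863076975045
shift cm [-1.651  0.006  0.115] tz [ 0.004  0.002 -1.   ]
jaw 77.51240706402889 twist 0.11240706402888634
```

View pics/j4.png

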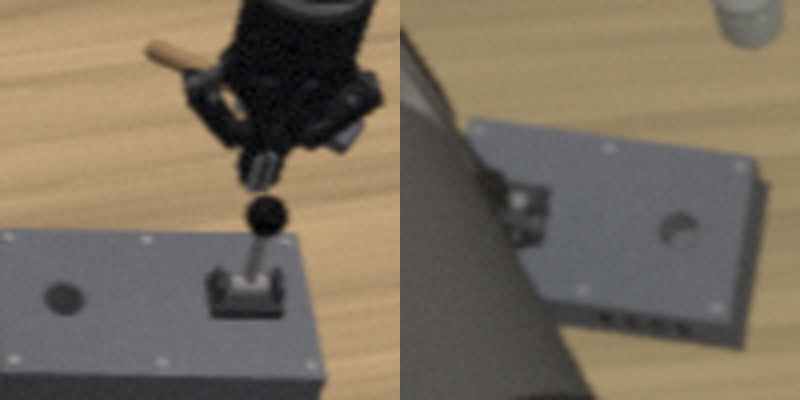

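Emit:
{"method": "move_arm", "body": {
  "moves": [
    [[-0.3, 0, 0], 0, 0],
    [[-0.6, 0, 0], 0, 0],
    [[-0.8, 0, 0], 0, 0],
    [[-0.9, 0, 0], 0, 0],
    [[-1, 0, 0], 0, 0],
    [[-1.1, 0, 0], 0, 0],
    [[-1.2, 0, 0], 0, 0],
    [[-1.3, 0, 0], 0, 0],
    [[-1.4, 0, 0], 0, 0],
    [[-1.5, 0, 0], 0, 0]
  ]
}}

```text
clock: 11.2
tool_pos: [548.7, 257.5, 246.2]
tool_rot: [3.139, 0.003, 2.924]
wrist_force: [-1.7, 0.5, 1.8]
gripper_width: 0.3
```

```bash
python3 look.py 5 290 120 140 140; python3 go.py 550.5 257 245 77.4; python3 - <<'E'
import cv2
o=[]
import numpy as np
for i in (4,5):
    c=cv2.resize(cv2.imread(f"pics/s{i}.png")[156:191,340:375],None,fx=11,fy=11,interpolation=2); o.append(cv2.convertScaleAbs(c,alpha=1.7))
cv2.imwrite("pics/k5.png",np.hstack(o))
E
```

```text
t 11.3 pos [548.944 257.458 246.184] F [-2.058  1.051  1.056] w 0.044794454110474585
shift cm [-0.161 -0.011  0.119] tz [ 0.004  0.002 -1.   ]
jaw 77.52378644012394 twist 0.12378644012393636
```

View pics/k5.png

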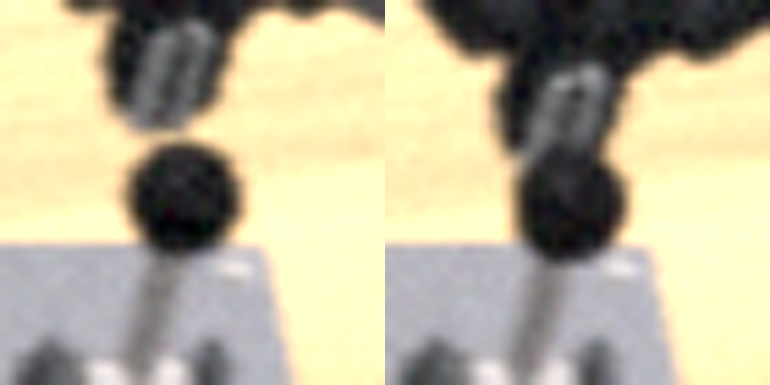

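Emit:
{"method": "move_arm", "body": {
  "moves": [
    [[-0.05, 0, 0], 0, 0],
    [[-0.1, 0, 0], 0, 0],
    [[-0.15, 0, 0], 0, 0],
    [[-0.2, 0, 0], 0, 0],
    [[-0.25, 0, 0], 0, 0],
    [[-0.3, 0, 0], 0, 0],
    [[-0.3, 0, 0], 0, 0],
    [[-0.3, 0, 0], 0, 0],
    [[-0.3, 0, 0], 0, 0],
    [[-0.3, 0, 0], 0, 0]
  ]
}}

```text
clock: 12.3
tool_pos: [552.0, 256.8, 246.2]
tool_rot: [3.138, 0.003, 2.924]
wrist_force: [-1.9, 1.0, 0.5]
gripper_width: -0.1
```

```bash
python3 go.py 535 260.5 245 77.4
```

```text
t 12.3 pos [551.96  256.785 246.215] F [-1.867  1.029  0.543] w -0.10414033667400495
shift cm [ 1.737 -0.004  0.116] tz [ 0.004  0.002 -1.   ]
jaw 77.52319781545728 twist 0.12319781545727437
```

Emit:
{"method": "move_arm", "body": {
  "moves": [
    [[0.4, 0, 0], 0, 0],
    [[0.9, 0, 0], 0, 0],
    [[1.6, 0, 0], 0, 0],
    [[2.0, 0, -1], 0, 0],
    [[2.0, 0, -4], 0, 0],
    [[2.0, 0, -7], 0, 0],
    [[2.0, 0, -11], 0, 0],
    [[5, 0, -13], 0, 0],
    [[8, 0, -13], 0, 0],
    [[11, 0, -13], 0, 0]
  ]
}}

```text
clock: 13.3
tool_pos: [443.1, 280.5, 377.6]
tool_rot: [3.136, 0.005, 2.923]
wrist_force: [-0.5, -0.2, 0.2]
gripper_width: -0.1
```

```bash
python3 look.py 6 290 130 140 140; python3 go.py 548.5 -50 366 94.1
```

```text
t 13.4 pos [440.4   281.843 377.022] F [ 0.109 -0.208  0.314] w 0.0008199419941853706
shift cm [-17.571 -30.158   1.009] tz [ 0.003  0.004 -1.   ]
jaw 77.80951594295705 twist -16.290484057042946
```

View pics/j6.png

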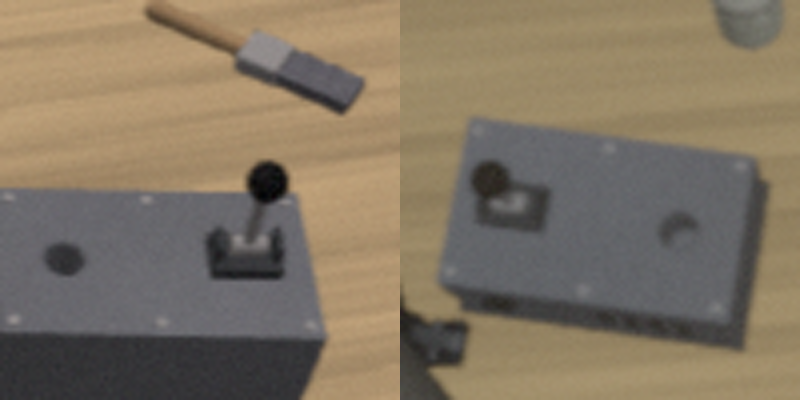

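```bash
python3 - <<'E'
from edge import *
C=[(-65,-110,100),(-65,110,100),(65,110,100),(65,-110,100)]
for n,fs,a,b in(("scene",["pics/scene0.png","pics/s3.png","pics/s6.png"],45,(356,175,12)),("top",["pics/top0.png","pics/t3.png","pics/t6.png"],60,(162,186,10))):
    p=edgefit(n,fs,C,[562,190.5,-.22])
    for f in fs:
        G=cv2.imread(f).max(2).astype(np.uint8); G=cv2.resize(G[150:210,140:380],None,fx=8,fy=8,interpolation=2)
        c=cv2.HoughCircles(cv2.GaussianBlur(G,(0,0),4),cv2.HOUGH_GRADIENT_ALT if 0 else cv2.HOUGH_GRADIENT,1,60,param1=60,param2=15,minRadius=30,maxRadius=46)
        if c is None: print(f,"none"); continue
        best=[x for x in c[0] if np.hypot((x[0]+.5)/8-.5+140-b[0],(x[1]+.5)/8-.5+150-b[1])<14]
        for x in best[:1]:
            k=np.array([(x[0]+.5)/8-.5+140,(x[1]+.5)/8-.5+150])
            r=least_squares(lambda q:proj(n,W(p,[(65*np.sin(q[0]-.9),62,118+65*np.cos(q[0]-.9))]))[0]-k,[.6]); print(f,k,x[2]/8,"angle",r.x,r.fun)
E
```

```text
scene [563.12 191.09  -0.22] n 119 med|r| 0.21 [np.float64(-0.0), np.float64(-0.21), np.float64(0.0), np.float64(-1.59)]
pics/scene0.png [353.88 168.  ] 5.1125 angle [0.36] [-0.44  0.35]
pics/s3.png [356.12 173.5 ] 5.1125 angle [0.81] [-0.55  0.13]
pics/s6.png [356.5 175. ] 5.1125 angle [0.89] [-0.6   0.12]
top [562.12 189.46  -0.22] n 98 med|r| 0.2 [np.float64(-0.02), np.float64(-0.01), np.float64(-0.18), np.float64(-1.3)]
pics/top0.png none
pics/t3.png none
pics/t6.png none
```

The lever now reads 0.89–0.90 in both cameras, upright, with the knob at (356.5,175) in scene and (162,184.6) in top. Next is the spindle.

```bash
python3 go.py 549.3 -231.7 340 94.1
```

```text
t 13.4 pos [440.4   281.843 377.022] F [ 0.109 -0.208  0.314] w 0.0008199419941853706
shift cm [-21.48  -47.913   3.539] tz [ 0.003  0.004 -1.   ]
jaw 77.80951594295705 twist -16.290484057042946
```

Emit:
{"method": "move_arm", "body": {
  "moves": [
    [[-2, -4, 0], -1, 0],
    [[-3.9, -8, 0], -3, 30],
    [[-5.8, -12, 0], -4, 60],
    [[-7.7, -16, 0], -5, 100],
    [[-9.6, -20, 0], -7, 100],
    [[-11.5, -24, 0.2], -8, 100],
    [[-13.4, -28, 0.4], -10, 100],
    [[-15.3, -32, 0.8], -11, 100],
    [[-17.2, -36, 1.2], -12, 100],
    [[-19.1, -40, 1.6], -14, 100]
  ]
}}

```text
clock: 14.4
tool_pos: [543.0, -151.7, 360.3]
tool_rot: [3.138, 0.005, -3.109]
wrist_force: [0.8, 0.5, 0.6]
gripper_width: 85.6
```

```bash
python3 go.py 549.3 -231.7 320 94.1
```

```text
t 14.4 pos [ 542.963 -151.666  360.31 ] F [0.782 0.532 0.628] w 85.57140276099238
shift cm [-0.356 -8.033  4.005] tz [ 0.005  0.004 -1.   ]
jaw 91.85593163909307 twist -2.2440683609069225
```

Emit:
{"method": "move_arm", "body": {
  "moves": [
    [[-0.2, -3, 1], -1, 100],
    [[-0.3, -6, 2.5], -2, 100],
    [[-0.4, -8, 4], -2.2, 100],
    [[-0.4, -8, 4], -2.2, 100],
    [[-0.4, -8, 4], -2.2, 100],
    [[-0.4, -8, 4], -2.2, 100],
    [[-0.4, -8, 4], -2.2, 100],
    [[-0.4, -8, 4], -2.2, 100],
    [[-0.4, -8, 4], -2.2, 100],
    [[-0.4, -8, 4], -2.2, 100]
  ]
}}

```text
clock: 15.4
tool_pos: [549.9, -231.0, 320.3]
tool_rot: [3.138, 0.005, -3.07]
wrist_force: [-0.4, -1.0, -0.4]
gripper_width: 85.5
```

```bash
python3 go.py 549.3 -231.7 203 94.1;python3 look.py 7 130 140 280 150
```

```text
t 15.4 pos [ 549.857 -231.037  320.292] F [-0.396 -1.022 -0.448] w 85.54319836307103
shift cm [ 0.121 -0.1   11.728] tz [ 0.005  0.004 -1.   ]
jaw 94.08542040171847 twist -0.01457959828152866
```

View pics/j7.png

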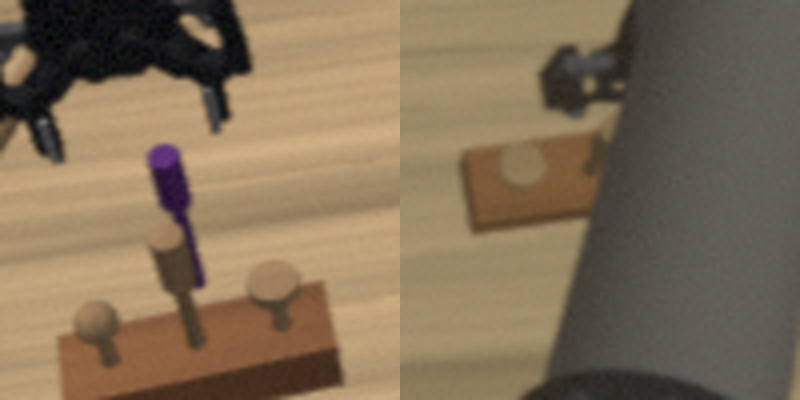

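The fingers straddle the spindle head, at (165,235) in scene, and the purple one stays behind the jaw plane. I'll descend.

Emit:
{"method": "move_arm", "body": {
  "moves": [
    [[0.1, -0.1, 2], 0, 100],
    [[0.1, -0.1, 4], 0, 100],
    [[0.1, -0.1, 6], 0, 100],
    [[0.1, -0.1, 8], 0, 100],
    [[0.1, -0.1, 9.5], 0, 100],
    [[0.1, -0.1, 11], 0, 100],
    [[0.1, -0.1, 11.7], 0, 100],
    [[0.1, -0.1, 11.7], 0, 100],
    [[0.1, -0.1, 11.7], 0, 100],
    [[0.1, -0.1, 11.7], 0, 100]
  ]
}}

```text
clock: 16.5
tool_pos: [549.9, -232.2, 204.0]
tool_rot: [3.139, 0.006, -3.071]
wrist_force: [-0.6, 0.6, -0.1]
gripper_width: 85.4
```

```bash
python3 go.py 549.3 -231.7 203 94.1;python3 look.py 8 130 140 280 150
```

```text
t 16.5 pos [ 549.858 -232.164  203.999] F [-0.586  0.599 -0.146] w 85.37495985809367
shift cm [0.053 0.05  0.1  ] tz [ 0.006  0.003 -1.   ]
jaw 94.05939386553801 twist -0.04060613446198147
```

View pics/j8.png

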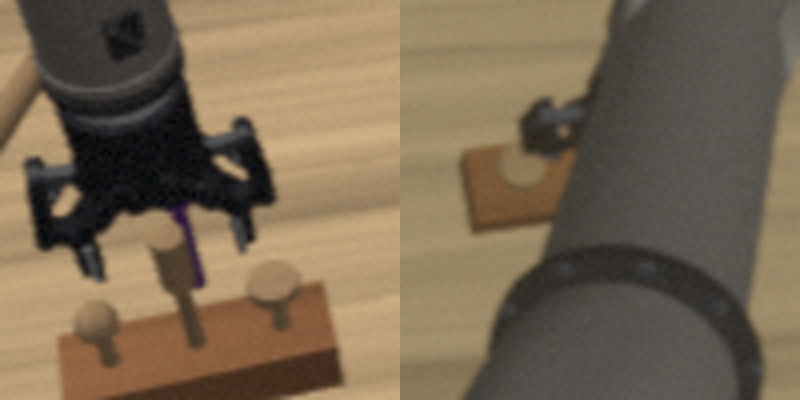

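The fingers stand on both sides of the head, level with it. I'll close them.

Emit:
{"method": "move_arm", "body": {
  "moves": [
    [[0, 0, 0], 0, 60],
    [[0, 0, 0], 0, 40],
    [[0, 0, 0], 0, 30],
    [[0, 0, 0], 0, 20],
    [[0, 0, 0], 0, 0],
    [[0, 0, 0], 0, 0],
    [[0, 0, 0], 0, 0],
    [[0, 0, 0], 0, 0],
    [[0, 0, 0], 0, 0],
    [[0, 0, 0], 0, 0]
  ],
  "squeeze": 50
}}

```text
clock: 17.6
tool_pos: [549.9, -232.2, 204.0]
tool_rot: [3.139, 0.006, -3.071]
wrist_force: [-0.7, 0.3, 2.6]
gripper_width: 22.7
```

```bash
python3 go.py 549.9 -232.1 304 94.1;python3 look.py 9 130 140 280 150
```

```text
t 17.6 pos [ 549.862 -232.154  204.036] F [-0.741  0.345  2.588] w 22.706393293287885
shift cm [-0.069  0.031 -9.996] tz [ 0.006  0.003 -1.   ]
jaw 94.06204436531893 twist -0.03795563468106877
```

View pics/j9.png

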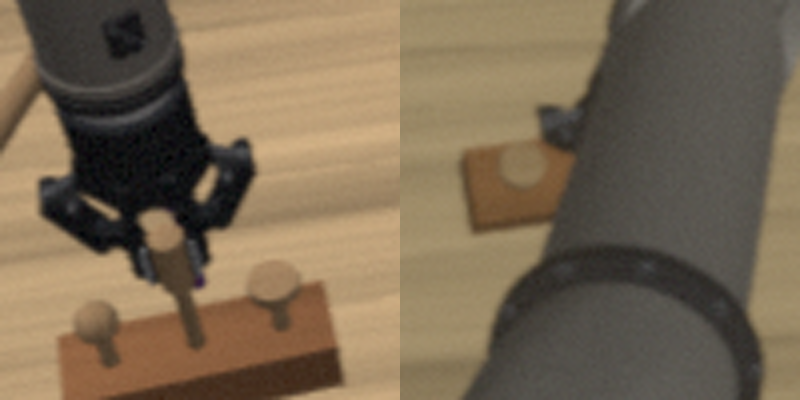

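The head is held between the pads at (165,250), opening 22.7 mm. I'll draw it out straight up.

Emit:
{"method": "move_arm", "body": {
  "moves": [
    [[0, 0, -0.4], 0, 0],
    [[0, 0, -0.9], 0, 0],
    [[0, 0, -1.5], 0, 0],
    [[0, 0, -2.2], 0, 0],
    [[0, 0, -3], 0, 0],
    [[0, 0, -4], 0, 0],
    [[-0.05, 0, -6], 0, 0],
    [[-0.05, 0, -8], 0, 0],
    [[-0.1, 0, -11], 0, 0],
    [[-0.1, 0, -13.5], 0, 0]
  ]
}}

```text
clock: 18.7
tool_pos: [550.0, -232.6, 341.2]
tool_rot: [3.139, 0.008, -3.071]
wrist_force: [0.5, -0.6, 0.0]
gripper_width: 23.0
```

```bash
python3 go.py 549.5 131.3 350 77.4;python3 look.py 10 110 80 250 130 200
```

```text
t 18.7 pos [ 550.033 -232.64   341.192] F [ 0.473 -0.591  0.015] w 23.046792529128176
shift cm [-2.523 36.309 -0.781] tz [ 0.007  0.003 -1.   ]
jaw 94.05026328424402 twist 16.65026328424402
```

View pics/j10.png

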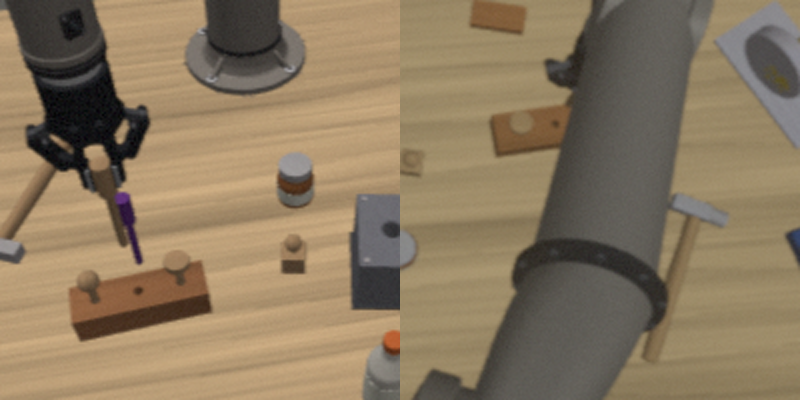

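The spindle is out of the rack and hangs free, foot at (122,245) in the scene half. The hole is empty and the neighbours still stand. Next I carry it over to the bore.

Emit:
{"method": "move_arm", "body": {
  "moves": [
    [[-0.2, 2, 0], 1, 0],
    [[-0.4, 5, 0], 3, 0],
    [[-0.7, 8.5, 0], 5, 0],
    [[-1, 12, 0], 7, 0],
    [[-1.2, 15.5, 0], 9, 0],
    [[-1.5, 19, 0], 11, 0],
    [[-1.7, 22.5, 0], 13, 0],
    [[-2, 26, 0], 14, 0],
    [[-2.2, 29, 0], 15, 0],
    [[-2.3, 31, 0], 16.6, 0]
  ]
}}

```text
clock: 19.8
tool_pos: [551.9, 80.2, 343.7]
tool_rot: [3.137, 0.012, 2.924]
wrist_force: [-0.2, 0.5, -0.7]
gripper_width: 22.9
```

```bash
python3 go.py 549.5 131.3 320 77.4
```

```text
t 19.8 pos [551.911  80.212 343.68 ] F [-0.248  0.468 -0.746] w 22.913205684436324
shift cm [1.365 4.926 2.374] tz [ 0.013  0.002 -1.   ]
jaw 77.55564724915415 twist 0.15564724915414274
```

Emit:
{"method": "move_arm", "body": {
  "moves": [
    [[0.2, 1, 0], 0, 0],
    [[0.5, 2, 0.3], 0, 0],
    [[0.8, 3, 0.6], 0, 0],
    [[1, 4, 1], 0, 0],
    [[1.2, 4.6, 1.3], 0, 0],
    [[1.4, 4.9, 1.5], 0, 0],
    [[1.4, 4.9, 1.5], 0, 0],
    [[1.4, 4.9, 1.5], 0, 0],
    [[1.4, 4.9, 1.5], 0, 0],
    [[1.4, 4.9, 1.5], 0, 0]
  ]
}}

```text
clock: 20.8
tool_pos: [549.1, 130.6, 328.9]
tool_rot: [3.137, 0.012, 2.924]
wrist_force: [0.2, 0.0, -0.7]
gripper_width: 22.3
```

```bash
python3 go.py 549.5 131.3 320 77.4;python3 look.py 11 270 90 170 140 100
```

```text
t 20.8 pos [549.139 130.644 328.909] F [ 0.178  0.014 -0.656] w 22.293656639662228
shift cm [-0.01   0.068  0.891] tz [ 0.013  0.002 -1.   ]
jaw 77.51344288531163 twist 0.1134428853116276
```

View pics/j11.png

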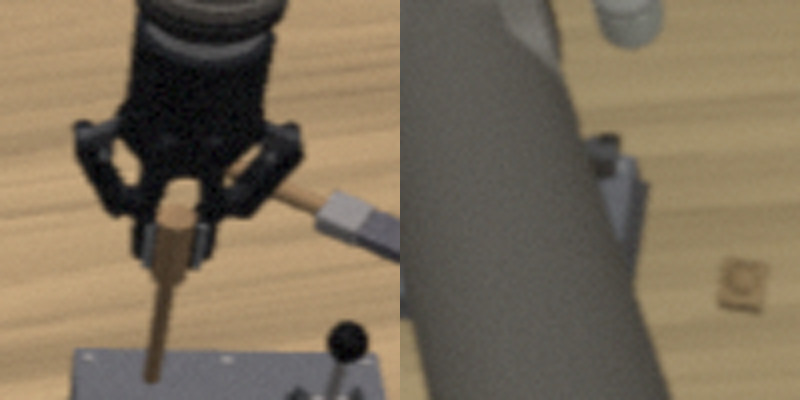

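```bash
python3 - <<'E'
from edge import *
# bore ellipse, scene & top, from clear pictures
for n,fs,(x,y,w,h) in(("scene",["scene0","s3","s6"],(294,184,25,20)),("top",["top0","t3","t6"],(200,186,20,20))):
    im=np.mean([cv2.imread(f"pics/{f}.png").astype(float) for f in fs],0).mean(2)[y:y+h,x:x+w]
    im=cv2.resize(im,None,fx=8,fy=8,interpolation=2); bg=np.median(im); 
    th=(bg+np.percentile(im,3))/2; m=(im<th).astype(np.uint8)
    cs=max(cv2.findContours(m,0,1)[0],key=cv2.contourArea); hull=cv2.convexHull(cs)
    e=cv2.fitEllipse(hull if n=="scene" else hull); c=(np.array(e[0])+.5)/8-.5+(x,y); print(n,c,np.array(e[1])/8,atz(n,c,100))
B=[549.5,131.3,100]
a=np.linspace(0,2*np.pi,60); print("pred ellipse size",np.ptp(proj("scene",np.c_[549.5+14*np.cos(a),131.3+14*np.sin(a),0*a+100]),axis=0))
c=cv2.imread("pics/s11.png")[125:195,290:340]; c=cv2.resize(c,None,fx=8,fy=8,interpolation=2); c=cv2.convertScaleAbs(c,alpha=1.5)
for i in range(0,50,5): cv2.putText(c,str(290+i),(i*8,8),0,.3,(0,0,255),1)
for i in range(0,70,5): cv2.putText(c,str(125+i),(0,i*8+4),0,.3,(0,0,255),1)
cv2.imwrite("pics/f11.png",c)
E
```

```text
scene [305.67 194.4 ] [7.87 9.98] [550.54 131.41 100.  ]
top [209.13 196.89] [ 8.3  10.12] [549.74 130.08 100.  ]
pred ellipse size [10.02  7.78]
```

View pics/f11.png

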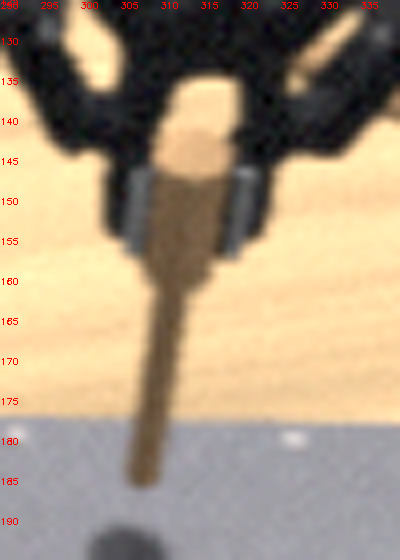

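```bash
python3 - <<'E'
from fit import *
z=145
print("foot",atz("scene",(307.4,183.6),z),"head top",atz("scene",(313.7,143.8),z+150))
print("stem top (z+100)",atz("scene",(310.9,161),z+100))
for dx in(0,): 
    for P in([550.5,131.4,z],[550.5,131.4,z+100],[550.5,131.4,z+150]): print(P,proj("scene",P))
a=np.linspace(0,6.28,60); q=proj("scene",np.c_[550.5+6*np.cos(a),131.4+6*np.sin(a),0*a+z]); print(q.min(0),q.max(0))
E
```

```text
foot [549.11 131.93 145.  ] head top [551.67 130.36 295.  ]
stem top (z+100) [559.82 126.92 245.  ]
[550.5, 131.4, 145] [[307.35 184.01]]
[550.5, 131.4, 245] [[311.58 158.1 ]]
[550.5, 131.4, 295] [[313.98 143.41]]
[305.13 182.33] [309.58 185.71]
```

In the scene picture the foot at (307.4,183.6) maps to (549.1,131.9), against the bore at (550.5,131.4). Going straight down the slightly tilted tool axis adds about 1 mm in x, which closes that gap. First I lower to just above the rim.

Emit:
{"method": "move_arm", "body": {
  "moves": [
    [[0, 0, 0.5], 0, 0],
    [[0, 0, 1], 0, 0],
    [[0, 0, 1.5], 0, 0],
    [[0, 0, 2], 0, 0],
    [[0, 0, 2.5], 0, 0],
    [[0, 0, 3], 0, 0],
    [[0, 0, 3.3], 0, 0],
    [[0, 0, 3.3], 0, 0],
    [[0, 0, 3.3], 0, 0],
    [[0, 0, 3.3], 0, 0]
  ]
}}

```text
clock: 21.9
tool_pos: [549.6, 131.0, 296.2]
tool_rot: [3.137, 0.013, 2.924]
wrist_force: [0.2, -0.6, 0.8]
gripper_width: 22.8
```

```bash
python3 go.py 549.5 131.3 244 77.4;python3 look.py 12 270 90 170 140 100
python3 - <<'E'
from fit import *
c=cv2.imread("pics/s12.png")[140:210,285:335]; c=cv2.resize(c,None,fx=8,fy=8,interpolation=2); c=cv2.convertScaleAbs(c,alpha=1.5)
for i in range(0,50,5): cv2.putText(c,str(285+i),(i*8,8),0,.3,(0,0,255),1)
for i in range(0,70,5): cv2.putText(c,str(140+i),(0,i*8+4),0,.3,(0,0,255),1)
z=296-184-.2
for r,P in((6,(550.5,131.4,z)),(12,(550.5,131.4,z+150)),(14,(550.5,131.4,100))):
    a=np.linspace(0,6.28,60); q=proj("scene",np.c_[P[0]+r*np.cos(a),P[1]+r*np.sin(a),0*a+P[2]])
    cv2.polylines(c,[np.int32((q-(285,140)+.5)*8)],True,(0,255,0),1); print(q.min(0),q.max(0))
cv2.imwrite("pics/f12.png",c)
E
```

```text
t 21.9 pos [549.649 130.953 296.152] F [ 0.207 -0.565  0.807] w 22.817229719273087
shift cm [0.088 0.005 5.215] tz [ 0.013  0.002 -1.   ]
jaw 77.53298239187671 twist 0.13298239187670902
[303.93 190.07] [308.26 193.42]
[307.47 149.87] [317.27 156.8 ]
[300.65 190.53] [310.67 198.31]
```

View pics/f12.png

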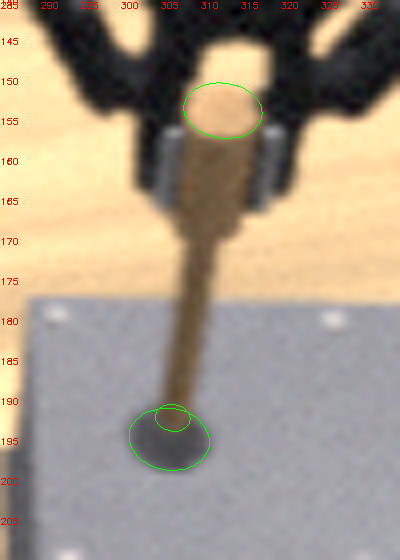

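The overlay agrees: foot and head top lie within about 1 mm of the bore axis. I'll lower the last 5.2 cm.

Emit:
{"method": "move_arm", "body": {
  "moves": [
    [[0, -0.05, 0.4], 0, 0],
    [[0, -0.05, 1], 0, 0],
    [[0, -0.05, 1.6], 0, 0],
    [[0.05, -0.05, 2.2], 0, 0],
    [[0.05, -0.05, 2.8], 0, 0],
    [[0.05, -0.05, 3.4], 0, 0],
    [[0.05, -0.05, 4], 0, 0],
    [[0.05, -0.05, 4.6], 0, 0],
    [[0.05, -0.05, 5], 0, 0],
    [[0.05, -0.05, 5.2], 0, 0]
  ]
}}

```text
clock: 23.0
tool_pos: [549.6, 130.6, 243.6]
tool_rot: [3.137, 0.012, 2.924]
wrist_force: [0.1, -0.6, -0.9]
gripper_width: 22.6
```

Emit:
{"method": "move_arm", "body": {
  "moves": [
    [[0, 0, 0], 0, 0],
    [[0, 0, 0], 0, 0],
    [[0, 0, 0], 0, 0],
    [[0, 0, 0], 0, 0],
    [[0, 0, 0], 0, 0],
    [[0, 0, 0], 0, 0],
    [[0, 0, 0], 0, 0],
    [[0, 0, 0], 0, 0],
    [[0, 0, 0], 0, 0],
    [[0, 0, 0], 0, 0]
  ]
}}

```text
clock: 24.0
tool_pos: [549.6, 130.6, 243.6]
tool_rot: [3.137, 0.012, 2.924]
wrist_force: [-0.4, 0.4, -0.4]
gripper_width: 22.6
```

```bash
python3 go.py 549.5 131.3 244 77.4;python3 look.py 13 270 90 170 140 100
python3 - <<'E'
from fit import *
c=cv2.imread("pics/s13.png")[150:220,285:375]; c=cv2.resize(c,None,fx=8,fy=8,interpolation=2); c=cv2.convertScaleAbs(c,alpha=1.5)
for i in range(0,90,5): cv2.putText(c,str(285+i),(i*8,8),0,.3,(0,0,255),1)
for i in range(0,70,5): cv2.putText(c,str(150+i),(0,i*8+4),0,.3,(0,0,255),1)
z=60
for r,P in((6,(550.5,131.4,100)),(12,(550.5,131.4,z+150)),(12,(550.5,131.4,z+100)),(14,(550.5,131.4,100))):
    a=np.linspace(0,6.28,60); q=proj("scene",np.c_[P[0]+r*np.cos(a),P[1]+r*np.sin(a),0*a+P[2]])
    cv2.polylines(c,[np.int32((q-(285,150)+.5)*8)],True,(0,255,0),1)
cv2.imwrite("pics/f13.png",c)
E
```

```text
t 24.0 pos [549.633 130.567 243.621] F [-0.443  0.358 -0.402] w 22.559091620484736
shift cm [ 0.028  0.069 -0.038] tz [ 0.013  0.002 -1.   ]
jaw 77.53041313454065 twist 0.13041313454064607
```

View pics/f13.png

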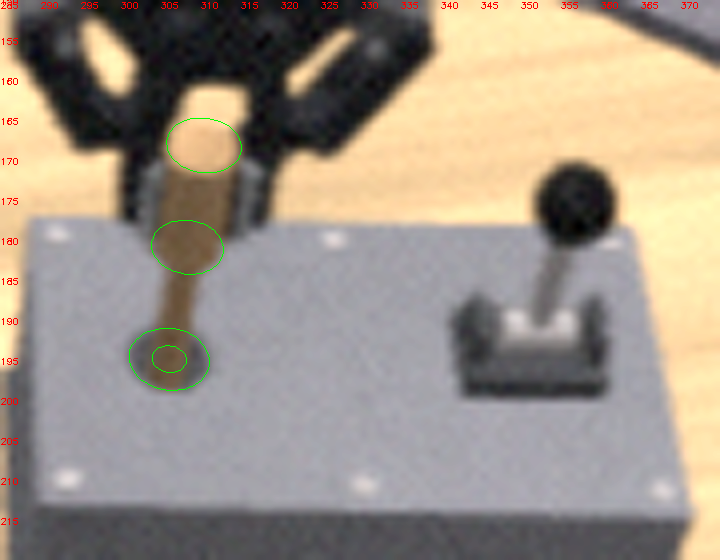

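The stem sits in the middle of the bore at (305.8,195) with a dark ring all around. The lever is upright, knob at (356.5,175), and the wrist force is about 0. One last look at the whole scene before handing in.

View pics/s13.png

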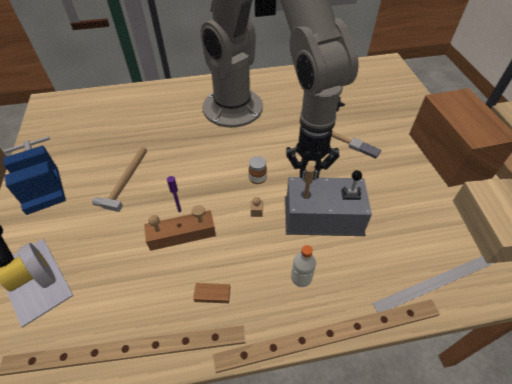

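Everything else, including the purple look-alike at (173,190), stands where it was.

```bash
python3 -c "
from bench import finish_job
print(finish_job())"
```

```text
the job is handed in; nothing more can be done
None
```

The job is handed in: the lever is upright, and the spindle is held still in the middle of the bore, about 40 mm below the rim. It took about 24 s of the 64 s allowed.

**Lever:** I gripped the knob and swung it along its arc, but after release both cameras read about 0.815 rad, short of the 0.9 wanted. I then pushed it on with shut fingers. It now reads about 0.89 in the scene camera (circle fit) and about 0.90 in the top camera (read by eye, because the automatic circle search found no knob there).

**Spindle:** I drew the wooden long-head spindle straight up out of the rack's middle hole and lowered it into the bore.
- **Depth:** the foot is at about z = 60 mm. I worked this out from the tool height and where the head was gripped; the camera overlay agreed.
- **Centring:** within about 1–2 mm on the scene camera. The arm blocked the top camera here, so this rests on one view.
- **Tilt:** the tool drifted to about 0.013 rad off vertical. The spindle itself is probably about 0.007 rad off.
- **Contact:** wrist force stayed within about 1 N while lowering, and no touch on the machine was seen.

**Other things:** the last scene picture shows the purple look-alike, the other two turnings and everything else where they started.

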